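# Push a batch tag home under its spring clip

## Robot

A 6-joint arm with a two-finger parallel gripper is mounted at the origin on a cart in front of the work surface, level with it; the furniture and walls round the work are solid. World frame = base frame: x ahead of the robot, y to its left, z up, the work surface at z = 0. Lengths are in mm, angles in rad, forces in N, time in s.
With the tool pointing down it reaches from about 350 to 775 mm from the base axis. Payload 7.3 kg.
Tool frame: the origin (TCP) lies at the centre of the arm's flange, where the gripper is bolted on; the fingertips stand 178 mm ahead of it and the grasp point (between the pads) lies 159 mm ahead of it; z points along the fingers, y is the direction in which the jaws open and shut (so a half turn about z gives the same grasp; the last joint's range is limited). The gripper opens to 92 mm and grips with 3 to 60 N. Pads are 19 mm wide; open, the fingers measure 130 mm over their backs; the gripper's body (75 mm by 190 mm) begins 47 mm behind the grasp point.
Start: joints at [1.022, 0.342, 1.524, -0, 1.275, -0.146], TCP at [205.777, 482.994, 404.741] pointing down, gripper open.
Joint ranges: [-2.53, 2.53], [-0.77, 2.02], [0.04, 2.7], [-1, 4.14], [0.28, 2.66], [-3.11, 3.11]. Speed limits (rad/s): [2.57, 2.57, 3.14, 3.14, 3.14, 3.14].

## Interface

Orientations are given as [roll, pitch, yaw] about the fixed x, y, z axes, in that order (R = Rz(yaw) Ry(pitch) Rx(roll)).
In Python, from plant import get_obs, capture, close_job gives the robot as it stands. The module is installed in compiled form; this text tells all that it offers.
- The arm moves only by the shell command python3 -m pendant 'ROWS'. ROWS is JSON, a list of rows, each a list of 3 entries, a list of its own where there are three numbers: the shift along the tool's x, y, z in m, then the turn, a rotation vector about the tool's x, y, z in rad, then the finger opening in m, from 0 to 0.0918. In form: [[[tx, ty, tz], [wx, wy, wz], fingers], ...]. A call has 1 to 10 rows; each row is the pose to reach, as a shift and turn from the pose commanded when the call began, along the tool's axes at that moment; what a row does not reach only later rows make up. A row lasts 1/12 s, in which the tool goes at most 41.7 mm and 7.16 degrees, less where a joint would pass 70% of its speed; a pose out of reach is approached as far as the arm can. A call with a gripper value outside its range is refused whole. The fingers move at their own pace and stop on an object; the grip force is fixed at half the most. Time passes only in rows, so rows that repeat a pose let the fingers close. It gives the time, the measured TCP pose, the force and the opening at its end, in the units of the state.
- get_obs(): the state, without advancing time (a new reading comes with each control period).
- capture(name): name is "scene" or "top" or "wrist"; returns a dict with "color" (420x560x3 uint8, red, green, blue), "mtx" (3x3 intrinsics, pixels), "rvec" (rotation vector, rad) and "tvec" (3), from world to camera coordinates, as OpenCV has them. Camera axes: x right, y down, z forward; pixel columns grow to the right and rows downward; lengths in mm; the calibration is good to about 2 mm. The wrist camera is an equidistant fisheye: a pixel r from the principal point sees the ray r / f radians off the axis. A picture is of the moment at which its call begins. There is no depth.
- close_job(): hands the job in, once; it reports no verdict.
The state is a dict: "time": time; "joint_positions": joint angles; "dq": joint speeds; "tau": joint torques, N m; "tool_pos": TCP position; "tcp_rot": TCP orientation; "contact_force": force on the tool from outside, world axes, zero at the start; "moment": the same for the moment, N m; "grip_width": finger opening in mm.
Only numpy, scipy, OpenCV 4.12 (cv2) and the standard library are available. Lean on these libraries where they do the work, as an engineer would, in place of code of your own. Each camera call takes 0.05 s, during which the arm holds its last target. There are 200 camera calls.

## Task

Press down the blue bar of the tag holder with one fingertip so that the spring clip opens, and while holding it open push the orange tag along the channel under the clip with the other fingertip until it is fully home against the end stop. Only when the tag is home let the bar go, so that the clip closes on the tag, and move clear. Push the tag, do not pick it up, and leave the other things on the table alone.

Things in the scene. Friction and masses are not known exactly. Their poses are not given: they have to be found in the camera images.
- tag_holder: Metal tag holder screwed to the table, 134 x 110 mm. Origin: at table height under the channel's centre line. x: the way the tag is pushed, to the dark end stop; y: from channel to blue press bar; z up. Channel floor is 6 mm up, x = -100 (open end) to +30 mm (stop face), between rails at y = -26.5 and 26.5, 11 mm high. Hinge ears at y = 32 to 41 are 22 mm high.
- stop_face (a point): Foot of the end stop's face, at (30, 0, 6) mm in the holder's frame; the tag's front edge rests against this face when it is home.
- jaw (a point): Middle of the underside of the blue clip's jaw (moves with the clip): 20 mm along x (-6 to +14), y = 12 to 18 in the holder's frame. Shut, it hangs 2 mm above the channel floor and blocks the tag.
- clip (a joint): Angle of the blue spring clip, a rocker on a hinge along the holder's x at y = 36, z = 18 mm: 0 = shut on the empty channel; pressing the bar down raises it and lifts the jaw; end of travel 0.55 rad. Above about 0.25 the tag passes freely under the jaw; let go on the tag it rests at about 0.2. A spring shuts it: 2 N on the bar to start, 6 to 8 N fully down.
- press_bar (a point): Middle of the top of the blue press bar (moves with the clip): a bar 122 mm long along the holder's x (x = -105 to +17 mm), 17 mm wide (y = 61 to 78), at y = 69. This point is 28 mm above the table when shut, 16 at 0.35 rad, 12 at 0.46, 9 at 0.55. A fingertip can slide along it while pressing. With both fingertips 13 mm above the table, one on the bar, the other is at the right height to push the tag.
- batch_tag: Orange plastic tag flat in the channel, 50 (x) x 48 (y) x 6 mm, 50 g, white blank panel on top. Along its rear (-x) edge a thumb rib rises to 14 mm above its underside (20 above the table), so its rear face is a flat wall at x = -25. Origin: centre of its underside; x points at the end stop. Starts in front of the jaw; home, its origin is at x = +5 mm in the holder's frame.
- spare_cap: Bystander: gold twist-off jar cap lying flat, 63 mm round, 14 high (mm). Origin: centre of its underside.
- ink_pad: Bystander: closed black ink pad, 62 x 94 x 19 (mm). Origin: centre of its underside.
- label_roll: Bystander: roll of white labels, 69 round, 40 high (mm). Origin: centre of its underside.
- jar_a: Bystander: filled glass jar with a gold cap, 66 round, 91 high (mm). Origin: centre of its underside.
- jar_b: Bystander: another filled glass jar with a gold cap, 66 round, 91 high (mm). Origin: centre of its underside.
- tally_counter: Bystander: silver hand tally counter, 76 x 50 x 22 (mm). Origin: centre of its underside.

How it is judged (in metres and radians):
On the way, in this order (a step that is already met when the one before it is completed fails the run):
1. the clip is held open (above 0.25 rad) with the tag still in front of its jaw (value of joint clip above 0.25 rad and x of batch_tag in the frame of tag_holder below -0.028 m), for 0.2 s.
2. the tag is home against the stop (within 4 mm) with the clip still held open (value of joint clip above 0.24 rad and x of batch_tag in the frame of tag_holder above 0.001 m), for 0.2 s.
At the end, for the whole second after the job is handed in: The tag lies flat in the channel at rest, within 4 mm of the end stop, and the released clip rests on it (0.13 to 0.25 rad) (x of batch_tag in the frame of tag_holder between 0.001 and 0.009 m and y of batch_tag in the frame of tag_holder between -0.005 and 0.005 m and height (world z) of batch_tag below 0.009 m and angle between batch_tag's own z axis and vertical below 0.08 rad and value of joint clip between 0.13 and 0.25 rad and linear speed of batch_tag below 0.01 m/s); the robot touches nothing.
It fails at once if the tag is lifted or tipped: underside origin over 15 mm above the table (6 is its rest), or tilted over 0.3 rad (height (world z) of batch_tag above 0.015 m or angle between batch_tag's own z axis and vertical above 0.3 rad).
It fails at once if the clip is let down (below 0.24 rad) on a tag that is under it but over 8 mm short of home (x of batch_tag in the frame of tag_holder between -0.026 and -0.003 m and value of joint clip below 0.24 rad).
It fails at once if a bystander is moved by over 20 mm (distance of any of spare_cap, ink_pad, label_roll, jar_a, jar_b, tally_counter from where it was at the start of the episode above 0.02 m).
It also fails if it takes over 40 s, if anything falls off the work surface, if the arm or the gripper's body presses on something with over 40 N, if the wrist force passes 120 N, or if a joint passes its speed limit or range.

## Working session

There is one attempt and no reset: what is moved stays moved. The work goes in short steps, Python scripts to look and compute and a shell command to move; the robot and the scene stay as the last step left them, time stands still between calls to the robot, and variables do not carry over. Pictures are saved under pics/ and viewed, about 8 in all and at most 12, crops included, and the job is handed in when it is done.

```bash
mkdir -p pics
cat > h.py <<'E'
import numpy as np,cv2
from plant import get_obs,capture,close_job
def ray(c,uv):
    K=c["mtx"];R=cv2.Rodrigues(np.array(c["rvec"],float))[0];t=np.array(c["tvec"],float).ravel()
    d=np.linalg.inv(K)@np.array([uv[0],uv[1],1.]);return -R.T@t,R.T@d
def at(c,uv,z):
    o,d=ray(c,uv);return o+d*(z-o[2])/d[2]
E
python3 - <<'E'
from h import *
import pickle
o=get_obs();print({k:np.round(v,3) for k,v in o.items()})
for n in("scene","top"):
    c=capture(n);pickle.dump(c,open(n+".pkl","wb"));cv2.imwrite(f"pics/{n}0.png",cv2.resize(c["color"][:,:,::-1],(784,588),interpolation=cv2.INTER_CUBIC))
    print(n,ray(c,(280,210)))
E
```

```text
{'time': np.float64(0.0), 'joint_positions': array([ 1.022,  0.343,  1.525,  0.   ,  1.275, -0.146]), 'dq': array([-0.001,  0.001, -0.   , -0.001,  0.001, -0.001]), 'tau': array([ -0.   , -43.123, -24.422,   0.072,   0.056,  -0.   ]), 'tool_pos': array([205.721, 482.865, 404.038]), 'tcp_rot': array([-3.14 , -0.   ,  2.739]), 'contact_force': array([0.359, 0.224, 0.863]), 'moment': array([-0.021, -0.069,  0.006]), 'grip_width': np.float64(91.525)}
scene (array([ 206.00550487,  910.39344829, 1157.81972928]), array([ 0.20111245, -0.60240933, -0.77254787]))
top (array([ 266.52402577,   23.18799485, 1175.54154439]), array([ 0.20267807, -0.0338475 , -0.97888139]))
```

View pics/top0.png

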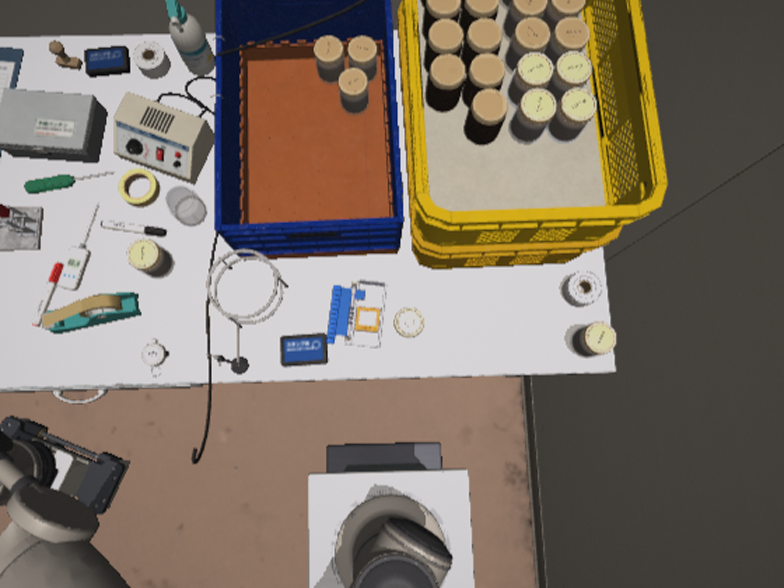

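View pics/scene0.png

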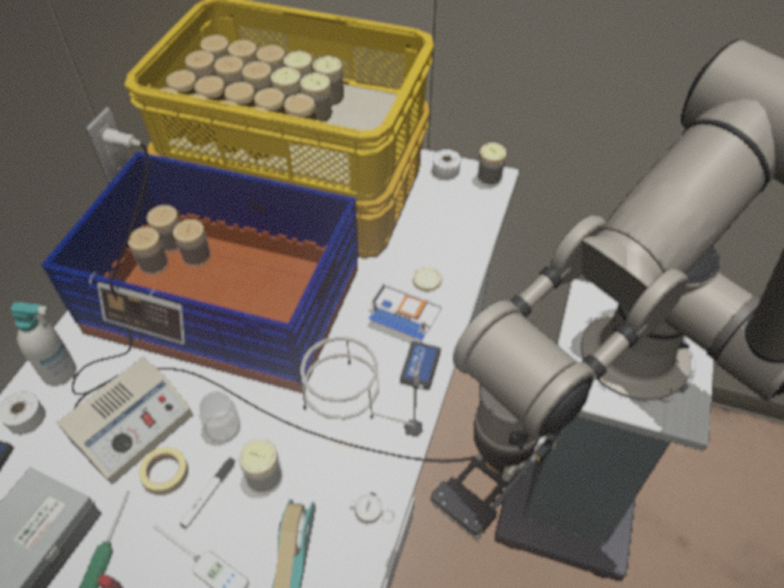

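The top view shows the holder at about (357,313), with the bar on its left, the tag at (368,320) and the stop at the top. The cap is at (409,322), the ink pad at (304,349). I'll enlarge the holder.

Run:
```python
import pickle,cv2
c=pickle.load(open("top.pkl","rb"))["color"][190:270,195:310,::-1]
cv2.imwrite("pics/topc.png",cv2.resize(c,None,fx=6.9,fy=6.9,interpolation=cv2.INTER_CUBIC))
c=pickle.load(open("scene.pkl","rb"))["color"][180:280,250:325,::-1]
cv2.imwrite("pics/scc.png",cv2.resize(c,None,fx=6,fy=6,interpolation=cv2.INTER_CUBIC))
```

```text
(no output)
```

View pics/topc.png

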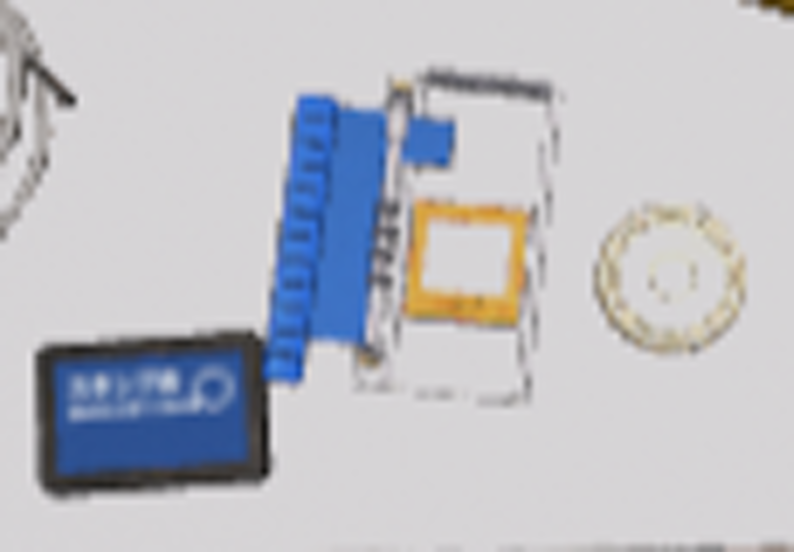

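View pics/scc.png

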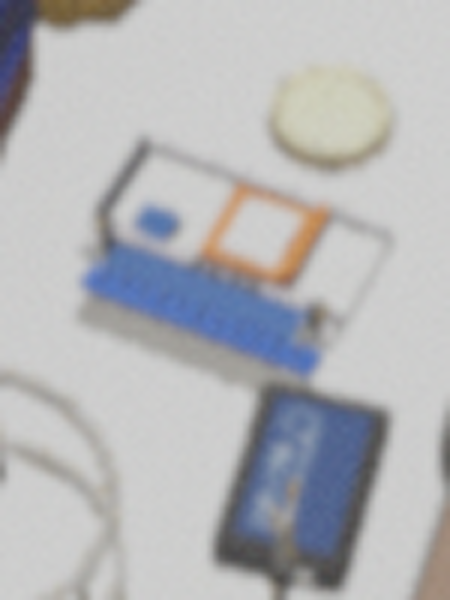

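```bash
cat >> h.py <<'E'
def proj(c,P):
    return cv2.projectPoints(np.array(P,float).reshape(-1,1,3),np.array(c["rvec"],float),np.array(c["tvec"],float),np.array(c["mtx"],float),None)[0].reshape(-1,2)
E
python3 - <<'E'
from h import *
import pickle
from scipy.optimize import least_squares
T=pickle.load(open("top.pkl","rb"));S=pickle.load(open("scene.pkl","rb"))
n=lambda p,s,o:(np.array(p)+.5)/s-.5+o
# holder pts; tag by (dx)
HP=[(17,78,28),(17,61,28),(-105,78,28),(-105,61,28),(-100,-32,6)]
TP=np.array([n(p,6.9,(195,190)) for p in[(299,96),(337,97),(266,379),(300,381),(527,401)]])
GP=[(25,24,6),(25,-24,6),(-25,24,14),(-25,-24,14)]
GT=np.array([n(p,6.9,(195,190)) for p in[(415,202),(531,210),(404,316),(519,325)]])
GS=np.array([n(p,6,(250,180)) for p in[(203,258),(238,187),(296,285),(328,210)]])
HS=np.array([n(p,6,(250,180)) for p in[(85,283),(313,374)]]); HSP=[(17,78,26),(-105,78,26)]
for a,b,z in zip(HP,TP,[28]*4+[6]): print(a,at(T,b,z).round(1))
for a,b in zip(GP,GT): print('tag',a,at(T,b,a[2]+6).round(1))
def W(q,P,dx=0,dz=0):
    P=np.array(P,float)+[dx,0,dz];c,s=np.cos(q[2]),np.sin(q[2]);return P@np.array([[c,s,0],[-s,c,0],[0,0,1]])+[q[0],q[1],0]
def f(q,use=3):
    r=[]
    if use&1:r+=[proj(T,W(q,HP))-TP,proj(T,W(q,GP,q[3],6))-GT]
    if use&2:r+=[proj(S,W(q,HSP))-HS,proj(S,W(q,GP,q[3],6))-GS]
    return np.concatenate(r).ravel()
for u in(1,2,3):
    r=least_squares(f,[430,30,-.1,-40],x_scale=[1,1,.01,1],args=(u,));print(u,r.x.round(3),r.fun.round(1))
q=r.x
for k,p in dict(padTL=(38,348),padTR=(262,333),padBR=(268,472),cap=(671,278)).items():
    w=at(T,n(p,6.9,(195,190)),16);c,s=np.cos(q[2]),np.sin(q[2]);d=w[:2]-q[:2];print(k,w.round(),(d@[c,s]).round(1),(d@[-s,c]).round(1))
E
```

```text
(17, 78, 28) [526.3 104.5  28. ]
(17, 61, 28) [525.5  88.6  28. ]
(-105, 78, 28) [407.6 119.3  28. ]
(-105, 61, 28) [406.4 105.3  28. ]
(-100, -32, 6) [398.3  12.2   6. ]
tag (25, 24, 6) [483.   57.3  12. ]
tag (25, -24, 6) [478.3   8.5  12. ]
tag (-25, 24, 14) [433.4  62.5  20. ]
tag (-25, -24, 14) [428.5  14.8  20. ]
1 [ 5.01354e+02  3.00650e+01 -1.28000e-01 -4.59120e+01] [-0.3 -0.6  0.1 -0.2 -0.5  0.2  0.5  0.5  0.4  0.1  0.3 -0.2 -0.1  0.3
 -0.1 -0.2 -0.2  0.2]
2 [ 5.00339e+02  3.02660e+01 -1.20000e-01 -4.60290e+01] [-1.2  1.1  0.3  1.  -0.6 -0.7  0.5 -0.4 -0.2 -1.   1.2 -0.3]
3 [ 5.0107e+02  3.0116e+01 -1.2500e-01 -4.6199e+01] [-0.3 -0.4  0.  -0.  -0.5  0.4  0.6  0.7  0.5  0.1  0.2 -0.  -0.1  0.4
 -0.1  0.  -0.1  0.4 -1.5  1.  -0.1  1.  -0.8 -0.7  0.4 -0.5 -0.5 -1.
  1.  -0.3]
padTL [424. 215.  16.] -99.0 173.7
padTR [428. 122.  16.] -83.5 81.9
padBR [371. 120.  16.] -140.6 72.7
cap [447. -49.  16.] -43.5 -85.4
```

```bash
python3 -m pendant '[[[-0.012,-0.010,0],[0,0,-0.014],0.048],[[-0.036,-0.029,0],[0,0,-0.042],0.048],[[-0.067,-0.055,0],[0,0,-0.08],0.048],[[-0.1,-0.08,0],[0,0,-0.12],0.048],[[-0.132,-0.107,0],[0,0,-0.16],0.048],[[-0.164,-0.133,0],[0,0,-0.2],0.048],[[-0.195,-0.158,0],[0,0,-0.24],0.048],[[-0.219,-0.178,0],[0,0,-0.265],0.048],[[-0.234,-0.19,0],[0,0,-0.28],0.048],[[-0.24,-0.195,0],[0,0,-0.28],0.048]]'
cat > go.py <<'E'
import sys
from h import *
# usage: go.py hx hy tipz : tool-frame shift to holder point
hx,hy,tz=map(float,sys.argv[1:4]);Y=-0.123;c,s=np.cos(Y),np.sin(Y)
o=get_obs();p=np.array(o["tool_pos"]);r=o["tcp_rot"]
from scipy.spatial.transform import Rotation as Ro
R=Ro.from_euler("xyz",r);t=np.array([501+c*hx-s*hy,30+s*hx+c*hy,tz+178])
print("t",o["time"],"pos",p.round(1),"shift",R.inv().apply(t-p).round(1),"turn",(R.inv()*Ro.from_euler("xyz",[np.pi,0,np.pi+Y])).as_rotvec().round(4))
d=p[:2]-[501,30];print("holder xy",(d@[c,s]).round(1),(d@[-s,c]).round(1),"tip z",(p[2]-178).round(1),"F",np.round(o["contact_force"],1),"w",o["grip_width"])
E
python3 go.py -85 33 60
```

```text
time: 0.93
tool_pos: [351.0, 207.4, 404.6]
tcp_rot: [-3.141, 0.0, 3.016]
contact_force: [0.5, 0.7, -0.4]
grip_width: 48.1
t 0.9333 pos [351.  207.4 404.6] shift [ -85.9 -124.4  166.7] turn [-0.0006  0.0001 -0.0023]
holder xy -170.6 157.7 tip z 226.6 F [ 0.5  0.7 -0.4] w 48.11524232680796
```

```bash
python3 -m pendant '[[[-0.009,-0.012,0],[0,0,-0.002],0.048],[[-0.028,-0.040,0],[0,0,-0.002],0.048],[[-0.048,-0.070,0.01],[0,0,-0.002],0.048],[[-0.068,-0.1,0.03],[0,0,-0.002],0.048],[[-0.082,-0.118,0.06],[0,0,-0.002],0.048],[[-0.086,-0.1244,0.095],[0,0,-0.002],0.048],[[-0.086,-0.1244,0.13],[0,0,-0.002],0.048],[[-0.086,-0.1244,0.155],[0,0,-0.002],0.048],[[-0.086,-0.1244,0.166],[0,0,-0.002],0.048],[[-0.086,-0.1244,0.166],[0,0,-0.002],0.048]]'
python3 go.py -85 33 35
python3 - <<'E'
from h import *
c=capture("wrist");a=cv2.resize(c["color"][:,:,::-1],(800,600),interpolation=cv2.INTER_CUBIC)
cv2.imwrite("pics/w1.png",a)
E
```

```text
time: 1.77
tool_pos: [419.3, 76.0, 236.1]
tcp_rot: [-3.141, -0.006, 3.02]
contact_force: [-0.1, -0.3, 0.1]
grip_width: 48.1
t 1.7667 pos [419.3  76.  236.1] shift [-1.9 -2.6 23.1] turn [-0.0005 -0.0062  0.0019]
holder xy -86.8 35.6 tip z 58.1 F [-0.1 -0.3  0.1] w 48.057866742659144
```

View pics/w1.png

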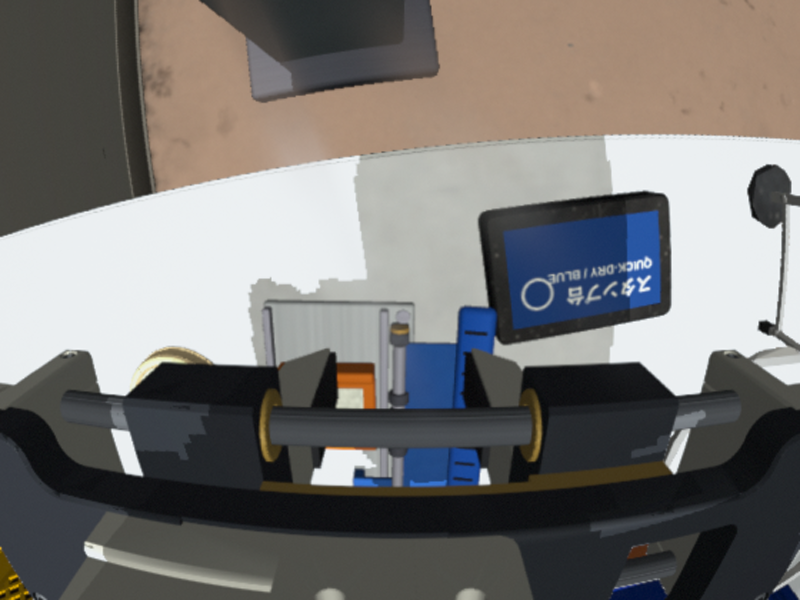

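The wrist view shows the open end of the channel at (265..413, 303), the bar's near end at (460..496, 308), the orange rib at (340..375, 363) and the ink pad corner at (500,343). I'll check these against the estimate.

```bash
cat >> h.py <<'E'
def fish(c,P):
    R=cv2.Rodrigues(np.array(c["rvec"],float))[0];K=np.array(c["mtx"])
    X=np.atleast_2d(P)@R.T+np.array(c["tvec"],float).ravel();r=np.hypot(X[:,0],X[:,1]);th=np.arctan2(r,X[:,2])
    return np.c_[K[0,2]+K[0,0]*th*X[:,0]/r,K[1,2]+K[1,1]*th*X[:,1]/r]
def fishat(c,uv,z):
    R=cv2.Rodrigues(np.array(c["rvec"],float))[0];K=np.array(c["mtx"]);m=(np.array(uv,float)-K[:2,2])/[K[0,0],K[1,1]];th=np.linalg.norm(m)
    d=R.T@np.r_[np.sin(th)*m/th,np.cos(th)];o=-R.T@np.array(c["tvec"],float).ravel();return o+d*(z-o[2])/d[2]
def hold(w,Y=-.123):
    c,s=np.cos(Y),np.sin(Y);d=np.array(w)[:2]-[501,30];return np.array([d@[c,s],d@[-s,c]]).round(1)
E
python3 - <<'E'
from h import *
from scipy.spatial.transform import Rotation as Ro
c=capture("wrist");o=get_obs();R=Ro.from_euler("xyz",o["tcp_rot"])
for n,p,z in[("bar78",(496,309),28),("bar61",(460,309),28),("rail-",(265,303),11),("rail+",(413,303),11),("ribtop",(357,363),20),("ribL",(375,363),20),("pad",(500,343),18),("padfar",(481,213),18)]:
    print(n,hold(fishat(c,(np.array(p)+.5)*.7-.5,z)))
for p in[(-9.5,24,178),(-9.5,43,178),(-9.5,-24,178),(-9.5,-43,178),(9.5,-24,178)]:
    print(p,(fish(c,R.apply(p)+o["tool_pos"])/.7).round())
a=cv2.resize(c["color"][235:350,180:380,::-1],(800,460),interpolation=cv2.INTER_CUBIC);cv2.imwrite("pics/w2.png",a)
E
```

```text
bar78 [-103.1   76.5]
bar61 [-103.1   60.6]
rail- [-100.4  -30. ]
rail+ [-100.6   40.8]
ribtop [-74.   14.7]
ribL [-74.1  23.1]
pad [-83.2  81.8]
padfar [-143.6   69.8]
(-9.5, 24, 178) [[465. 400.]]
(-9.5, 43, 178) [[512. 399.]]
(-9.5, -24, 178) [[340. 400.]]
(-9.5, -43, 178) [[292. 399.]]
(9.5, -24, 178) [[338. 355.]]
```

View pics/w2.png

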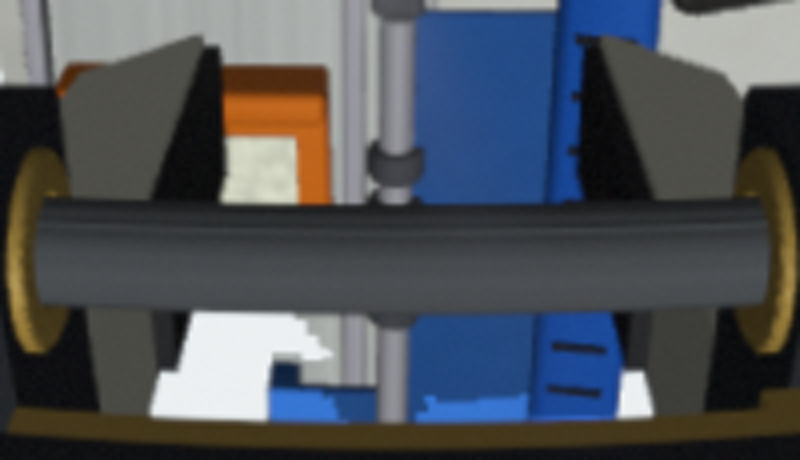

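```bash
python3 go.py -86 34 36; python3 -m pendant '[[[0,0,0.004],[0,0,0],0.048],[[0,0,0.012],[0,0,0],0.048],[[0,0,0.019],[0,0,0],0.048],[[0,0,0.022],[0,0,0],0.048],[[0,0,0.022],[0,0,0],0.048]]'; python3 go.py -86 34 15
```

```text
t 1.8667 pos [420.4  76.  238.7] shift [ 0.3 -1.8 24.7] turn [ 0.0001 -0.0008  0.0024]
holder xy -85.7 35.8 tip z 60.7 F [-0.2  0.2  0.5] w 48.227617572628496
time: 2.28
tool_pos: [420.0, 75.6, 216.1]
tcp_rot: [-3.142, -0.001, 3.021]
contact_force: [-0.7, -0.2, -0.8]
grip_width: 47.8
t 2.2833 pos [420.   75.6 216.1] shift [-0.  -1.3 23.1] turn [-0.0001 -0.0012  0.0022]
holder xy -86.0 35.3 tip z 38.1 F [-0.7 -0.2 -0.8] w 47.84403951816396
```

```bash
python3 -m pendant '[[[0,-0.001,0.003],[0,0,0.002],0.048],[[0,-0.0015,0.007],[0,0,0.002],0.048],[[0,-0.0015,0.011],[0,0,0.002],0.048],[[0,-0.0015,0.015],[0,0,0.002],0.048],[[0,-0.0015,0.018],[0,0,0.002],0.048],[[0,-0.0015,0.018],[0,0,0.002],0.048]]'; python3 go.py -86 34 15;  python3 -m pendant '[[[0,0,0.003],[0,0,0],0.048],[[0,0,0.005],[0,0,0],0.048],[[0,0,0.005],[0,0,0],0.048]]'; python3 go.py -86 34 15
python3 - <<'E'
from h import *
c=capture("scene");cv2.imwrite("pics/s2.png",cv2.resize(c["color"][160:300,230:420,::-1],(800,590),interpolation=cv2.INTER_CUBIC))
c=capture("wrist");cv2.imwrite("pics/w3.png",cv2.resize(c["color"][200:350,180:380,::-1],(800,600),interpolation=cv2.INTER_CUBIC))
E
```

```text
time: 2.78
tool_pos: [420.4, 74.1, 198.6]
tcp_rot: [3.141, 0.001, 3.018]
contact_force: [0.5, 1.2, 3.7]
grip_width: 47.7
t 2.7833 pos [420.4  74.1 198.6] shift [0.7 0.1 5.6] turn [ 0.0004  0.0012 -0.0001]
holder xy -85.4 33.9 tip z 20.6 F [0.5 1.2 3.7] w 47.69913466010311
time: 3.03
tool_pos: [420.5, 74.1, 193.8]
tcp_rot: [3.141, 0.001, 3.019]
contact_force: [0.1, 0.2, 6.4]
grip_width: 47.9
t 3.0333 pos [420.5  74.1 193.8] shift [0.7 0.1 0.8] turn [0.0004 0.0014 0.    ]
holder xy -85.3 33.9 tip z 15.8 F [0.1 0.2 6.4] w 47.853208991207524
```

View pics/w3.png

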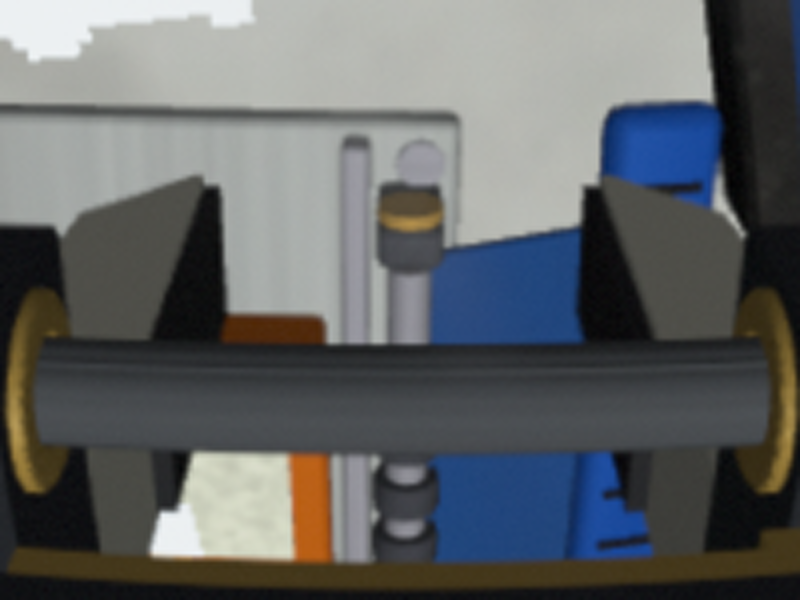

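Force is 6.4 N with the tip at 15.8 mm, so the bar is well down; the clip plate looks tilted and the tag (rib at (270,325)) is still in front. Now the push.

```bash
python3 -m pendant '[[[0,0,0.0005],[0,0,0],0.048],[[0,0,0.001],[0,0,0],0.048],[[0,0,0.001],[0,0,0],0.048],[[-0.003,0,0.001],[0,0,0],0.048],[[-0.007,0,0.001],[0,0,0],0.048],[[-0.011,0,0.001],[0,0,0],0.048],[[-0.015,0,0.001],[0,0,0],0.048],[[-0.019,0,0.001],[0,0,0],0.048],[[-0.022,0,0.001],[0,0,0],0.048],[[-0.022,0,0.001],[0,0,0],0.048]]'; python3 go.py -30 34 15
```

```text
time: 3.97
tool_pos: [440.3, 70.8, 192.1]
tcp_rot: [-3.14, -0.006, 3.02]
contact_force: [-7.2, -5.7, 7.2]
grip_width: 47.7
t 3.9667 pos [440.3  70.8 192.1] shift [-35.2   0.9  -1.1] turn [-0.0019 -0.0064  0.0013]
holder xy -65.2 33.1 tip z 14.1 F [-7.2 -5.7  7.2] w 47.73576124470882
```

Run:
```python
from h import *
o=get_obs();print(np.round(o["contact_force"],1),np.round(o["moment"],2),np.round(o["tool_pos"],1))
s=capture("scene")["color"][165:285,240:400,::-1];t=capture("top")["color"][190:270,195:310,::-1]
w=capture("wrist");np.save("w4.npy",w["color"])
cv2.imwrite("pics/m4.png",np.hstack([cv2.resize(s,(400,300),interpolation=cv2.INTER_CUBIC),cv2.resize(t,(400,300),interpolation=cv2.INTER_CUBIC)]))
a=cv2.resize(w["color"][170:370,130:430,::-1],(800,533),interpolation=cv2.INTER_CUBIC);cv2.imwrite("pics/w4.png",a)
```

```text
[-7.2 -5.7  7.2] [-0.81  1.16  0.15] [440.3  70.8 192.1]
```

View pics/w4.png

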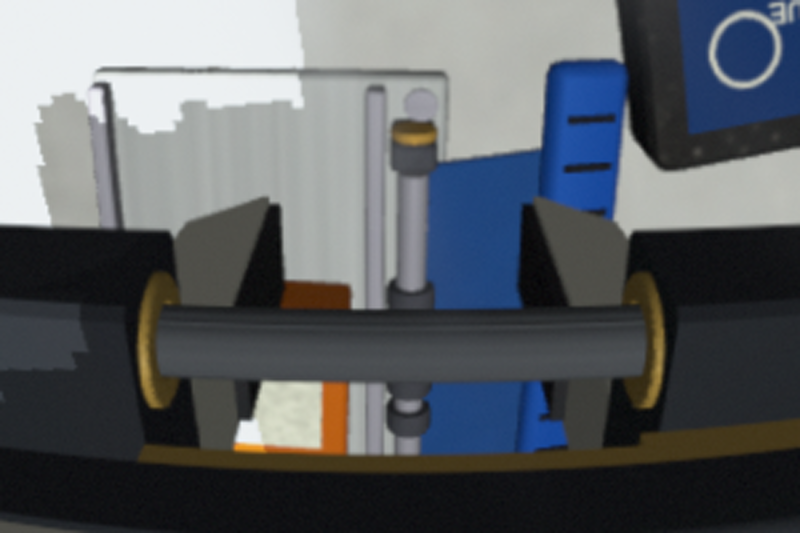

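View pics/m4.png

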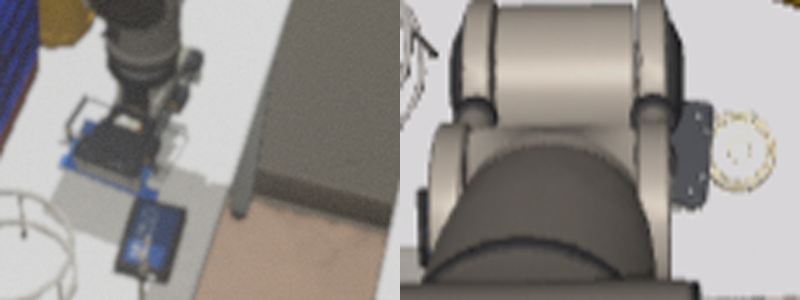

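```bash
python3 go.py -30 34 15; python3 -m pendant '[[[0,0,0],[0,0,0],0.048]]';python3 -c "
from h import *
o=get_obs();print(np.round(o['contact_force'],1),np.round(o['moment'],2))
w=np.load('w4.npy')
c=capture('wrist')
for p in[(283,284),(348,287)]:print(hold(fishat(c,np.array(p)*.375+[130,170],20)))
for p in[(628,62),(548,62),(620,100),(665,168)]:print('bar/pad',[(z,hold(fishat(c,np.array(p)*.375+[130,170],z))) for z in(13,19)])
"
```

```text
t 4.1167 pos [440.2  70.8 192.2] shift [-35.3   0.9  -1. ] turn [-0.0018 -0.0057  0.0013]
holder xy -65.3 33.1 tip z 14.2 F [-6.4 -6.3  6.4] w 47.99032492078266
time: 4.2
tool_pos: [440.2, 70.8, 192.2]
tcp_rot: [-3.14, -0.006, 3.02]
contact_force: [-6.4, -5.8, 7.5]
grip_width: 47.8
[-6.4 -5.8  7.5] [-0.83  1.19  0.16]
[-60.7   8.6]
[-60.2  21.6]
bar/pad [(13, array([-104.7,   75.9])), (19, array([-106.1,   74.3]))]
bar/pad [(13, array([-104.5,   60.1])), (19, array([-106.,   59.]))]
bar/pad [(13, array([-97. ,  74.9])), (19, array([-98.7,  73.2]))]
bar/pad [(13, array([-82.7,  85.6])), (19, array([-85. ,  83.6]))]
```

The steady ~6 N drag is consistent with fingertip friction on the bar, from the moment sign. I'll go on, raised slightly.

```bash
python3 -m pendant '[[[-0.001,0,-0.0005],[0,0,0],0.048],[[-0.004,0,-0.0005],[0,0,0],0.048],[[-0.008,0,-0.0005],[0,0,0],0.048],[[-0.012,0,-0.0005],[0,0,0],0.048],[[-0.016,0,-0.0005],[0,0,0],0.048],[[-0.020,0,-0.0005],[0,0,0],0.048],[[-0.024,0,-0.0005],[0,0,0],0.048],[[-0.027,0,-0.0005],[0,0,0],0.048],[[-0.029,0,-0.0005],[0,0,0],0.048],[[-0.029,0,-0.0005],[0,0,0],0.048]]'; python3 go.py -29.5 34 15; python3 -c "
from h import *
print(np.round(get_obs()['moment'],2))"
```

```text
time: 5.08
tool_pos: [468.9, 67.2, 192.6]
tcp_rot: [-3.14, -0.007, 3.02]
contact_force: [-7.4, -5.9, 7.0]
grip_width: 48.3
t 5.0833 pos [468.9  67.2 192.6] shift [-6.9  1.  -0.5] turn [-0.0021 -0.0068  0.0013]
holder xy -36.4 33.0 tip z 14.6 F [-7.4 -5.9  7. ] w 48.25366687400606
[-0.8   1.3   0.17]
```

```bash
python3 -m pendant '[[[-0.002,0,0],[0,0,0],0.048],[[-0.004,0,0],[0,0,0],0.048],[[-0.005,0,0],[0,0,0],0.048],[[-0.005,0,0],[0,0,0],0.048]]'; python3 go.py -29.5 34 15;for i in 1 ; do python3 -m pendant '[[[-0.001,0,0],[0,0,0],0.048],[[-0.0015,0,0],[0,0,0],0.048],[[-0.0015,0,0],[0,0,0],0.048]]'; python3 -c "
from h import *
print(np.round(get_obs()['moment'],2))";done; python3 go.py -29.5 34 15
```

```text
time: 5.42
tool_pos: [473.7, 66.6, 192.5]
tcp_rot: [-3.139, -0.007, 3.02]
contact_force: [-8.8, -6.4, 7.2]
grip_width: 48.2
t 5.4167 pos [473.7  66.6 192.5] shift [-2.1  1.1 -0.5] turn [-0.0022 -0.0072  0.0014]
holder xy -31.6 32.9 tip z 14.5 F [-8.8 -6.4  7.2] w 48.233995117986325
time: 5.67
tool_pos: [474.7, 66.4, 192.4]
tcp_rot: [-3.139, -0.009, 3.02]
contact_force: [-9.3, -6.0, 8.8]
grip_width: 47.9
[-0.85  1.72  0.18]
t 5.6667 pos [474.7  66.4 192.4] shift [-1.1  1.1 -0.6] turn [-0.0023 -0.0088  0.0013]
holder xy -30.6 32.9 tip z 14.4 F [-9.3 -6.   8.8] w 47.85592795728253
```

```bash
for i in 1; do python3 -m pendant '[[[-0.001,0,0],[0,0,0],0.048],[[-0.0015,0,0],[0,0,0],0.048],[[-0.0015,0,0],[0,0,0],0.048]]'; python3 go.py -29.5 34 15; python3 -m pendant '[[[-0.001,0,0],[0,0,0],0.048],[[-0.0015,0,0],[0,0,0],0.048],[[-0.0015,0,0],[0,0,0],0.048]]'; python3 go.py -29.5 34 15; done;  python3 -c "
from h import *
print(np.round(get_obs()['moment'],2))"
```

```text
time: 5.92
tool_pos: [475.3, 66.4, 192.3]
tcp_rot: [-3.139, -0.011, 3.02]
contact_force: [-12.5, -4.7, 9.7]
grip_width: 48.1
t 5.9167 pos [475.3  66.4 192.3] shift [-0.4  1.1 -0.7] turn [-0.0024 -0.0114  0.0011]
holder xy -29.9 32.9 tip z 14.3 F [-12.5  -4.7   9.7] w 48.08509701242466
time: 6.17
tool_pos: [476.1, 66.3, 192.2]
tcp_rot: [-3.139, -0.014, 3.019]
contact_force: [-16.8, -4.3, 14.3]
grip_width: 47.9
t 6.1667 pos [476.1  66.3 192.2] shift [ 0.3  1.1 -0.8] turn [-0.0026 -0.0139  0.0009]
holder xy -29.2 32.9 tip z 14.2 F [-16.8  -4.3  14.3] w 47.92016228242135
[-0.84  2.8  -0.12]
```

Run:
```python
from h import *
from scipy.spatial.transform import Rotation as Ro
w=capture("wrist");o=get_obs();R=Ro.from_euler("xyz",o["tcp_rot"])
print("tips",[hold(R.apply(p)+o["tool_pos"]) for p in[(0,-33,178),(0,33,178)]])
cv2.imwrite("pics/w5.png",cv2.resize(w["color"][170:370,130:430,::-1],(800,533),interpolation=cv2.INTER_CUBIC))
```

```text
tips [array([-31.6,  -0.5]), array([-31.7,  65.5])]
```

View pics/w5.png

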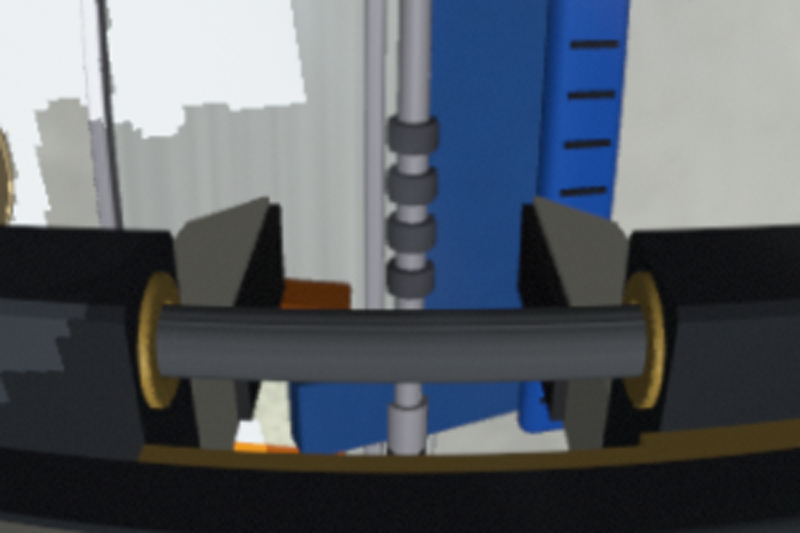

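```bash
python3 -m pendant '[[[-0.001,0,0],[0,0,0],0.048],[[-0.0015,0,0],[0,0,0],0.048],[[-0.0015,0,0],[0,0,0],0.048]]'
python3 - <<'E'
from h import *
from scipy.spatial.transform import Rotation as Ro
o=get_obs();R=Ro.from_euler("xyz",o["tcp_rot"])
print("tips",[hold(R.apply(p)+o["tool_pos"]) for p in[(0,-33,178),(0,33,178)]])
E
```

```text
time: 6.47
tool_pos: [476.7, 66.2, 192.1]
tcp_rot: [-3.139, -0.017, 3.019]
contact_force: [-19.8, -3.7, 15.5]
grip_width: 48.2
tips [array([-31.5,  -0.6]), array([-31.5,  65.4])]
```

The tip stays still while the force rises, so the tag is against the stop. I'll back off with the bar still pressed, then lift.

```bash
python3 -m pendant '[[[0.003,0,0],[0,0,0],0.048],[[0.006,0,0],[0,0,0],0.048],[[0.009,0,0],[0,0,0],0.048],[[0.012,0,0],[0,0,0],0.048],[[0.012,0,0],[0,0,0],0.048]]'; python3 go.py -40 34 40; python3 -m pendant '[[[0,0,-0.003],[0,0,0],0.048],[[0,0,-0.006],[0,0,0],0.048],[[0,0,-0.01],[0,0,0],0.048],[[0,0,-0.015],[0,0,0],0.048],[[0,0,-0.025],[0,0,0],0.048],[[0,0,-0.045],[0,0,0],0.048],[[0,0,-0.075],[0,0,0],0.048],[[0,0,-0.105],[0,0,0],0.048],[[0,0,-0.13],[0,0,0],0.048],[[0,0,-0.14],[0,0,0],0.048]]'
```

```text
time: 6.88
tool_pos: [471.2, 66.9, 194.3]
tcp_rot: [-3.141, 0.007, 3.019]
contact_force: [3.7, -8.4, 6.0]
grip_width: 48.1
t 6.8833 pos [471.2  66.9 194.3] shift [  5.8   1.1 -23.7] turn [-0.0009  0.0065  0.0002]
holder xy -34.1 32.9 tip z 16.3 F [ 3.7 -8.4  6. ] w 48.10277575965345
time: 7.72
tool_pos: [470.0, 68.2, 336.7]
tcp_rot: [3.141, 0.005, 3.019]
contact_force: [0.2, -0.2, 0.1]
grip_width: 48.0
```

```bash
python3 -m pendant '[[[0.01,0.01,0],[0,0,0],0.048],[[0.02,0.03,0],[0,0,0],0.048],[[0.04,0.06,0],[0,0,0],0.048],[[0.06,0.09,0],[0,0,0],0.048],[[0.08,0.12,0],[0,0,0],0.048],[[0.09,0.15,0],[0,0,0],0.048],[[0.09,0.18,0],[0,0,0],0.048],[[0.09,0.2,0],[0,0,0],0.048],[[0.09,0.22,0],[0,0,0],0.048],[[0.09,0.22,0],[0,0,0],0.048]]'
python3 - <<'E'
from h import *
t=capture("top")["color"][190:270,195:310,::-1];s=capture("scene")["color"][170:290,240:400,::-1]
cv2.imwrite("pics/fin.png",np.hstack([cv2.resize(t,None,fx=4,fy=4,interpolation=cv2.INTER_CUBIC),cv2.resize(s,(340,320),interpolation=cv2.INTER_CUBIC)]))
E
```

```text
time: 8.55
tool_pos: [406.2, 300.3, 332.2]
tcp_rot: [3.141, -0.001, 3.022]
contact_force: [-0.4, -0.4, -0.3]
grip_width: 48.2
```

View pics/fin.png

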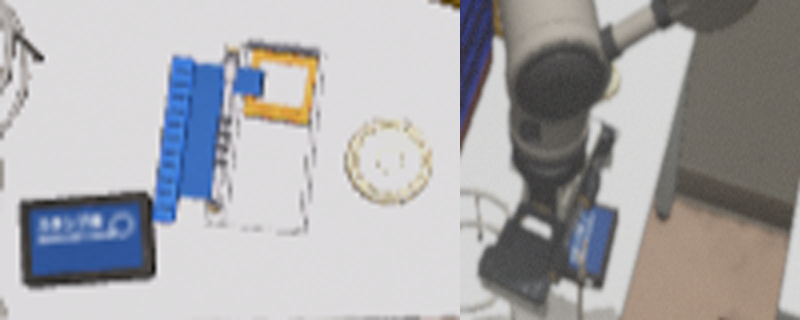

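Run:
```python
from h import *
c=capture("top")
for p in[(245,117),(309,124)]: print(hold(at(c,(np.array(p)+.5)/4-.5+[195,190],20)))
close_job()
```

```text
[-22.5  21.1]
[-23.  -25.4]
the job is handed in; nothing more can be done
```

I pressed the bar with one fingertip, pushed the tag along the channel with the other until it hit the stop, backed off, lifted so the clip closed, and moved clear. I then handed the job in at about 8.7 s.

- **Clip opening:** I never measured the clip angle itself. I judged it open from the fingertip height (14 to 16 mm) and the 6–7 N on the bar, before the tag moved and through the push.
- **Tag home:** at the end of the push the fingertip stayed still (about 0.1 mm) while the pushing force rose from 17 to 20 N, so the tag was against the stop.
- **Final picture:** the tag touches the dark end stop with the blue jaw over it. The ink pad and cap look unmoved; I did not re-check the other bystanders. The last force reading was about zero, so the arm was clear.
- **Disagreements:** the last camera measurement puts the tag's rear edge at x = −22.5 to −23 mm, against −20 mm for exactly home. That puts the tag's origin at about +2.3 mm (limits +1 to +9), and its centre about 2 mm off in y (limit 5). The x offset is slightly over the 2 mm calibration error, but the fingertip contact says it is home.
- **Not fully explained:** during the push there was also a steady drag of about 6 N sideways and 6 N along the push. I put it down to fingertip friction on the bar, which the moment reading supported for the part along the push.

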